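Locate a test tile on the vacuum drilling fixture and start its pump

TASK

Ready the small tile for drilling, with the fingertips only: first nudge its near edge until its far edge is flush and fully home against the dark fence of the vacuum fixture, then nudge its left edge so that it slides along the fence until it is home against the single stop pin. Then press the green pump button fully in. Touch each spot lightly, never pinch or lift the tile, and leave the jar, the bottle and the brush alone.

Things in the scene. Friction and masses are not known exactly. Their poses are not given: they have to be found in the camera images.
- tile_mid (a point): Loose small glazed picture tile, 62 (x) x 58 (y) mm, 10 mm thick at its far, sky-grey edge, 13 elsewhere, 0.09-0.14 kg. Point: its middle, 6.5 mm above its underside. x to the far edge, y to the left edge, z up; far and near edges 31 mm, left and right edges 29 mm away. Starts flat on the plate, 14-26 mm short of the fence, 14-30 mm off the stop pin, up to 0.2 rad off square.
- seat (a point): Fixed vacuum fixture: aluminium plate 123 x 130 mm, top 18 mm above the table, dark steel fence along its far side, one dark stop pin, grey pump housing along its right side. Point: on the plate, under the tile's middle when it is home on fence and pin. x to the fence, y left, z up. Plate: x -75..48, y -53..77 mm from here. Place and yaw (up to 0.3 rad) differ each run.
- fence (a point): Middle of the upper near edge of the straight dark steel fence, 112 mm long (along the fixture's y), 9 mm wide and 9 mm tall above the plate. Its ground, slippery near face, which the tile's far edge must meet, lies 31 mm beyond the seat point. Axes as the fixture's.
- stop_pin (a point): Top centre of the single dark steel stop pin, 6 mm in diameter, 32 mm to the right (-y) of the seat point, 9.5 mm above the plate. Axes as the fixture's.
- button_top (a point): Top centre of the green round push button, 27 mm wide, on the grey pump housing (123 x 72 mm, top 46 mm above the table; collar round the button up to 50 mm). 61 mm above the table when out, 55 when fully in; pressed straight down. It lies 10 mm beyond the seat point and 90 mm to its right. A white-faced gauge, 41 mm wide, 3 mm high, lies 56 mm nearer than it.
- pump_button (a joint): Travel of the push button: 0 out (pump off), 0.006 m fully in (pump on). It resists with about 3 N all the way and stays where it is left.
- jar: Bystander: small loose stoneware jar, bare brown foot, cream shoulder, 53 mm wide, 44 mm tall, 0.07 kg, beyond the fixture to the right. Origin at the middle of its underside.
- oxide_bottle: Bystander: small loose cream bottle with a ribbed cap, 38 mm wide, 59 mm tall, 0.05 kg, beyond the fixture to the left. Origin at the middle of its underside.
- brush: Bystander: fine blue-handled brush, 192 mm long, 9 mm high, lying loose on the table to the left of the fixture, roughly along the world's x. Origin at the middle of its underside; its y axis runs along it.

How it is judged:
By the outcome, as a careful person would: the job done as asked, in the order asked, and still so for the second after the job is handed in, with the robot touching nothing.
It also fails if it takes over 67 s, if anything falls off the work surface, if the arm or the gripper's body presses on something with over 40 N, if the wrist force passes 120 N, or if a joint passes its speed limit or range.

ROBOT

A 6-joint arm with a two-finger parallel gripper is mounted at the origin on a cart in front of the work surface, level with it; the furniture and walls round the work are solid. World frame = base frame: x ahead of the robot, y to its left, z up, the work surface at z = 0. Lengths are in mm, angles in degrees, forces in N, time in s.
With the tool pointing down it reaches from about 375 to 900 mm from the base axis. Payload 3.1 kg.
Tool frame: the origin (TCP) lies midway between the tips of the shut fingers; the grasp point (between the pads) lies 19 mm behind it; z points along the fingers, y is the line along which they close (so a half turn about z gives the same grasp; the last joint's range is limited). The gripper opens to 85 mm and grips with 20 to 120 N. Pads are 22 mm wide; open, the fingers measure 114 mm over their backs; the gripper's body (76 mm by 85 mm) begins 54 mm behind the grasp point. The pads swing forward as they close: fully open they stand 13 mm farther back than shut.
Start: joints at [-79.326, 30.224, 82.088, -0, 67.689, -10.227], TCP at [222.998, -583.84, 231.31] pointing down, gripper open.
Joint ranges: [-176.69, 176.69], [-43.24, 126.21], [12.49, 139.97], [-82, 262], [0, 151.66], [-163.58, 163.58]. Speed limits (degrees/s): [159.86, 159.86, 180, 180, 180, 180].

INTERFACE

Orientations are given as [roll, pitch, yaw] about the fixed x, y, z axes, in that order (R = Rz(yaw) Ry(pitch) Rx(roll)).
In Python, from bench import bot gives the robot as it stands. The module is installed in compiled form; this text tells all that it offers. Calls block until the motion is done:
- bot.move_to(position, orientation): joint-space move of the TCP to a pose.
- bot.movel(position, ori=None, rate=150, guard=None): straight line of the TCP; ori=None keeps the orientation; rate is the mean speed in mm/s. With guard (N) it stops when the force on the tool has changed by that much, and returns True; else False.
- bot.move_j(angles): joint-space move.
- bot.gripper_open() and bot.grasp(effort=None): open the fingers fully, or close them until they stop; effort is the grip in N (None keeps the last).
- bot.sleep(seconds).
- bot.solve_ik(position, orientation): joint angles nearest the present ones, or None.
- bot.snapshot(name): name is "scene" or "top" or "wrist"; returns a dict with "frame" (480x640x3 uint8, red, green, blue), "vertical_fov" (degrees; the focal length in pixels is half the picture's height over the tangent of half this angle, whatever the lens; pixels are square), "cx", "cy" (the principal point, pixels), "k1" (the pictures are not rectified: a ray, as slopes to the right and down, at radius r is drawn at 1 + k1 r^2 times it, then the intrinsics apply), "R" (3x3) and "t" (3): a world point X has camera coordinates R X + t; the wrist camera has in their place "mount" (4x4, takes a point from camera to tool coordinates, whose origin is the TCP and whose axes are the flange's). Camera axes: x right, y down, z forward; pixel columns grow to the right and rows downward; lengths in mm; the calibration is good to about 2 mm. A picture is of the moment at which its call begins: read the wrist's pose just before it. There is no depth.
A pose or a line that the arm cannot do raises bot.MotionError and nothing moves.
- bot.sign_off(): hands the job in; it is judged then, once.
Readings, each from a call of its own:
- bot.get_time_s(): time.
- bot.get_joint_pos(): joint angles.
- bot.get_qvel(): joint speeds.
- bot.get_joint_efforts(): joint torques, N m.
- bot.get_tool_pos(): TCP position.
- bot.get_eef_rot(): TCP orientation.
- bot.get_wrist_force(): force on the tool from outside, world axes, zero at the start.
- bot.get_wrist_torque(): the same for the moment, N m.
- bot.get_grip_width(): finger opening in mm.
- bot.get_gripper_force(): force on a finger pad.
Only numpy, scipy, OpenCV 4.12 (cv2) and the standard library are available. Lean on these libraries where they do the work, as an engineer would, in place of code of your own. Each camera call takes 0.05 s, during which the arm holds its last target. There are 200 camera calls.

## Working session

There is one attempt and no reset: what is moved stays moved. The work goes in short steps, each a Python script; the robot and the scene stay as the last script left them, time stands still between calls to the robot, and variables do not carry over. Pictures are saved under pics/ and viewed, at most 13 in all, crops included, and the job is handed in when it is done.

```bash
mkdir -p pics; cat > h.py <<'E'
import numpy as np, cv2
from bench import bot
from scipy.spatial.transform import Rotation as Ro
def snap(name):
    T=None
    if name=="wrist":
        p=np.array(bot.get_tool_pos()); r=Ro.from_euler('xyz',bot.get_eef_rot(),degrees=True).as_matrix()
    s=bot.snapshot(name); s=dict(s)
    if name=="wrist":
        M=np.array(s["mount"]); Rc=r@M[:3,:3]; c=r@M[:3,3]+p   # cam->world
        s["R"]=Rc.T; s["t"]=-Rc.T@c
    s["R"]=np.array(s["R"]);s["t"]=np.array(s["t"])
    return s
def K(s):
    f=240/np.tan(np.radians(s["vertical_fov"]/2)); return np.array([[f,0,s["cx"]],[0,f,s["cy"]],[0,0,1.]]),np.array([s["k1"],0,0,0.])
def ray(s,uv,z):
    k,d=K(s); q=cv2.undistortPoints(np.array(uv,float).reshape(-1,1,2),k,d).reshape(-1,2)
    D=np.c_[q,np.ones(len(q))]@s["R"]; c=-s["R"].T@s["t"]
    return c+D*((z-c[2])/D[:,2])[:,None]
def proj(s,X):
    k,d=K(s); X=np.array(X,float).reshape(-1,3)
    return cv2.projectPoints(X,cv2.Rodrigues(s["R"])[0],s["t"],k,d)[0].reshape(-1,2)
def save(n,im): cv2.imwrite(f"pics/{n}.png",cv2.cvtColor(im,cv2.COLOR_RGB2BGR))
E
python3 - <<'E'
from h import *
import pickle
s=snap("top"); save("top",s["frame"]); pickle.dump(s,open("top.pkl","wb"))
s=snap("scene"); save("scene",s["frame"]); pickle.dump(s,open("scene.pkl","wb"))
print(bot.get_tool_pos(),bot.get_eef_rot(),bot.get_time_s(),s["R"],s["t"])
E
```

```text
[ 222.8686082  -583.21486123  230.42142136] [-1.79888216e+02 -2.11762320e-02  2.08978191e+01] 0.1 [[-0.01288337 -0.99989563 -0.00653752]
 [-0.81009348  0.01427004 -0.58612705]
 [ 0.58615917 -0.00225529 -0.81019278]] [195.05502379 509.53046411 593.503912  ]
```

View pics/top.png

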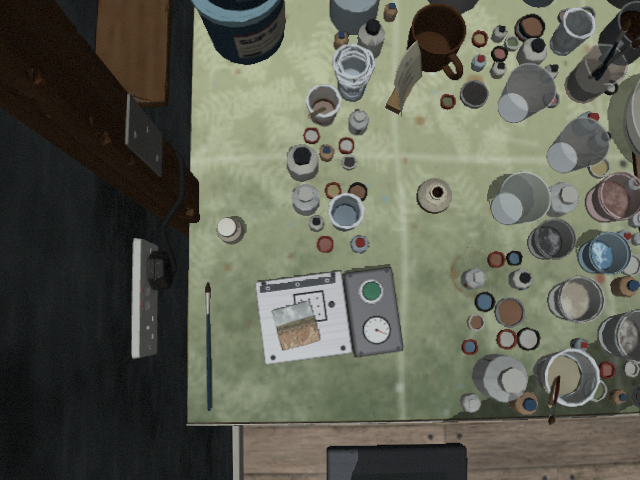

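View pics/scene.png

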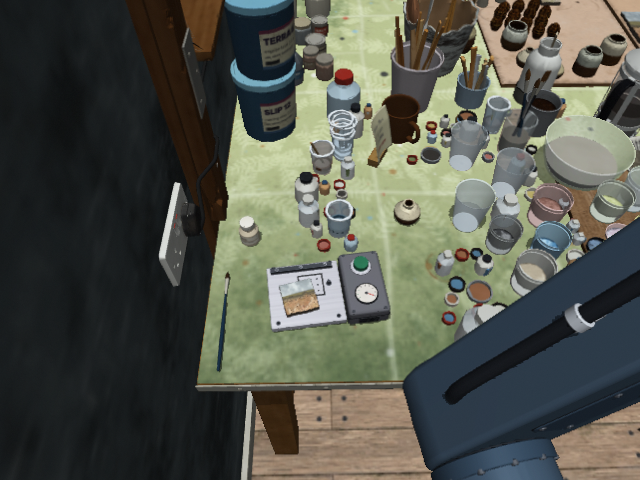

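The top view shows the fixture at about (305,315), with the tile at (297,325), the button at (371,291), the gauge at (376,330), the pin at (331,304) and the fence running (263,286) to (342,279). The brush is to the left, with the jar and bottle beyond the fixture. The scene view agrees with this.

```bash
python3 - <<'E'
from h import *
import pickle
s=pickle.load(open("top.pkl","rb"))
b=ray(s,[371,291],61)[0]; g=ray(s,[376.5,330],49)[0]
print(b,g,np.degrees(np.arctan2(*(b-g)[1::-1])))
fl,fr=ray(s,[[263,287],[342,279]],27); print(fl,fr)
yaw=np.arctan2(*(fl-fr)[1::-1])-np.pi/2
yaw=(np.arctan2(*(b-g)[1::-1])+yaw)/2
R=np.array([[np.cos(yaw),-np.sin(yaw)],[np.sin(yaw),np.cos(yaw)]])
seat=b[:2]-R@[10,-90]; print(np.degrees(yaw),seat, "tile",ray(s,[297,325],31), "bottle",ray(s,[232,230],50),"jar",ray(s,[434,195],40),"brush",ray(s,[209,345],5))
w=snap("wrist"); print(np.array(w["mount"]).round(2),w["vertical_fov"])
print(bot.solve_ik([seat[0]-40,seat[1]-20,260],[180,0,np.degrees(yaw)]))
for y in (0,90,180,-90): print(y,bot.solve_ik([seat[0],seat[1],60],[180,0,np.degrees(yaw)+y]))
E
```

```text
[531.20413461 123.38736998  61.        ] [476.00785962 115.58456207  49.        ] 8.046287548885383
[540.82051808 279.24228458  27.        ] [551.25276496 162.7345514   27.        ]
6.5814886104578285 [510.95457804 211.64809431] tile [[484.60962234 229.54164258  31.        ]] bottle [[622.6766018  322.23295064  50.        ]] jar [[673.41888499  24.37349331  40.        ]] brush [[456.01429393 362.48724491   5.        ]]
[[  -0.     -0.96   -0.26   65.95]
 [   1.     -0.     -0.     -1.68]
 [   0.     -0.26    0.96 -143.23]
 [   0.      0.      0.      1.  ]] 69.70218420827428
[ 9.53346921e+00  1.91568722e+01  9.65925285e+01 -2.54444375e-14
  6.42505993e+01  9.29519806e+01]
0 [ 1.09222622e+01  3.94341552e+01  9.99606923e+01 -2.54444375e-14
  4.06051524e+01  9.43407736e+01]
90 [ 1.09222622e+01  3.94341552e+01  9.99606923e+01 -2.54444375e-14
  4.06051524e+01  4.34077361e+00]
180 [ 10.92226222  39.43415522  99.96069234   0.          40.60515244
 -85.65922639]
-90 None
```

```bash
python3 - <<'E'
from h import *
import pickle
bot.grasp(20)
bot.move_to([420,200,200],[180,0,6.6])
bot.sleep(.3)
w=snap("wrist"); save("w1",w["frame"]); pickle.dump(w,open("w1.pkl","wb"))
print(bot.get_tool_pos(),bot.get_eef_rot(),bot.get_time_s(),bot.get_wrist_force(),bot.get_grip_width())
E
```

```text
[420.13516143 199.81161465 199.99342006] [1.79999303e+02 6.29798970e-05 6.57493952e+00] 4.1167 [0.13597683 0.04718204 0.46887648] 0.06582979816095236
```

View pics/w1.png

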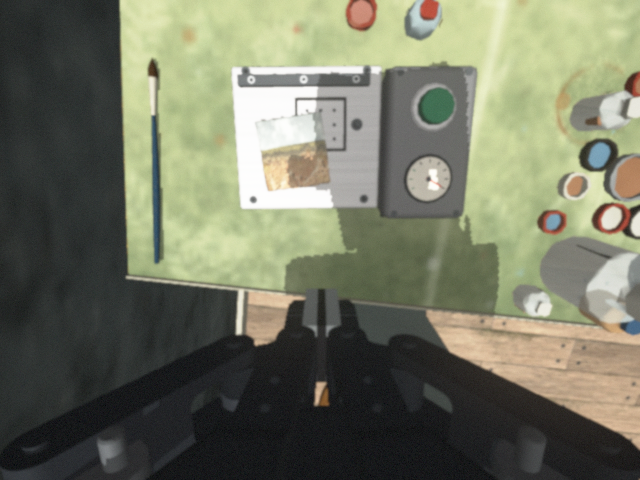

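The wrist view shows the tile with corners near (256,121), (322,112), (329,184) and (267,190). The fence's near edge is at row 86, the pin at (357,125), the button at (436,106) and the gauge at (431,179).

```bash
python3 - <<'E'
from h import *
import pickle
w=pickle.load(open("w1.pkl","rb"))
save("w1c",cv2.resize(w["frame"][60:220,225:385],None,fx=3.75,fy=3.75,interpolation=cv2.INTER_CUBIC))
E
```

```text
(no output)
```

View pics/w1c.png

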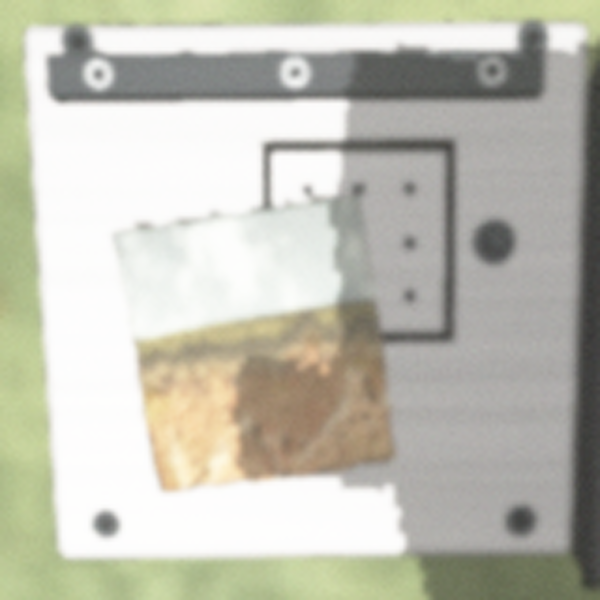

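The crop (3.75x) has tile corners FL (113,232), FR (363,197), NR (394,461) and NL (163,491). The pin is at (495,242) and the fence's near bottom edge runs from (52,98) to (543,97).

```bash
python3 - <<'E'
from h import *
import pickle
w=pickle.load(open("w1.pkl","rb"))
f=lambda P:np.array(P,float)/3.75+[225,60]
pin=ray(w,f([[495,242]]),27.5)[0]
fe=ray(w,f([[52,98],[543,97]]),18)
b=ray(w,[[436,106]],61)[0]; g=ray(w,[[430,179]],49)[0]
pl=ray(w,f([[27,28],[62,556],[573,552],[587,28]]),18)
far=ray(w,f([[113,232],[363,197]]),28); nr=ray(w,f([[394,461],[163,491]]),31)
a=lambda v,o:round(np.degrees(np.arctan2(v[1],v[0]))-o,2)
print("yaws fence",a(fe[0]-fe[1],90),"btn-gauge",a(b-g,0),"plate far/near/left",a(pl[0]-pl[3],90),a(pl[1]-pl[2],90),a(pl[0]-pl[1],0))
yaw=np.radians(np.mean([a(fe[0]-fe[1],90),a(b-g,0),a(pl[1]-pl[2],90)]))
R=np.array([[np.cos(yaw),-np.sin(yaw)],[np.sin(yaw),np.cos(yaw)]])
c=pl[:,:2].mean(0)
print("seat by pin",pin[:2]-R@[0,-32],"btn",b[:2]-R@[10,-90],"fence",fe[:,:2].mean(0)-R@[31,0],"plate",c-R@[-13.5,12])
s=pin[:2]-R@[0,-32]
print(np.degrees(yaw),"in fixture: tile corners",((np.r_[far,nr][:,:2]-s)@R).round(1).tolist(),"plate",((pl[:,:2]-s)@R).round(1).tolist(),"fence",((fe[:,:2]-s)@R).round(1).tolist(),"btn",(b[:2]-s)@R)
t=np.r_[far,nr]; print("tile yaw",a(t[0]-t[1],90),a(t[0]-t[3],0),a(t[3]-t[2],90))
E
```

```text
yaws fence 6.62 btn-gauge 10.25 plate far/near/left 6.51 6.98 6.89
seat by pin [508.76464908 212.35468145] btn [508.08293538 213.25553498] fence [509.52092182 225.42669145] plate [510.10177952 211.48026628]
7.95 in fixture: tile corners [[4.3, 55.9], [10.4, -1.8], [-49.0, -7.7], [-54.7, 47.8]] plate [[49.8, 74.1], [-71.7, 76.4], [-73.8, -52.8], [46.5, -53.9]] fence [[34.9, 69.7], [32.2, -44.0]] btn [  9.4494342  -89.01351739]
tile yaw 13.98 15.82 13.83
```

```bash
cat >> h.py <<'E'
Y=np.radians(6.75); S=np.array([509.3,212.2]); RR=np.array([[np.cos(Y),-np.sin(Y)],[np.sin(Y),np.cos(Y)]])
def W(x,y,z): return [*(S+RR@[x,y]),z]
def F(): p=bot.get_tool_pos(); return np.r_[RR.T@(np.array(p[:2])-S),p[2]].round(2)
E
python3 - <<'E'
from h import *
o=[180,0,6.75]
bot.move_to(W(-85,23,80),o)
bot.movel(W(-85,23,23),rate=80)
bot.sleep(.2); print(F(),bot.get_wrist_force())
r=bot.movel(W(-25,23,23),rate=20,guard=5)
print(r,F(),bot.get_wrist_force()); bot.sleep(.2); print(F(),bot.get_wrist_force())
w=snap("wrist"); save("w2",cv2.resize(w["frame"][100:400,160:480],None,fx=2,fy=2))
print(bot.get_time_s())
E
```

```text
[-84.67  23.07  23.44] [0.00506476 0.55776942 0.1341188 ]
True [-40.65  23.01  22.53] [0.34576696 0.27026238 0.28186347]
[-41.52  22.92  22.16] [-0.29299198  0.25408188 -0.02085048]
8.0417
```

View pics/w2.png

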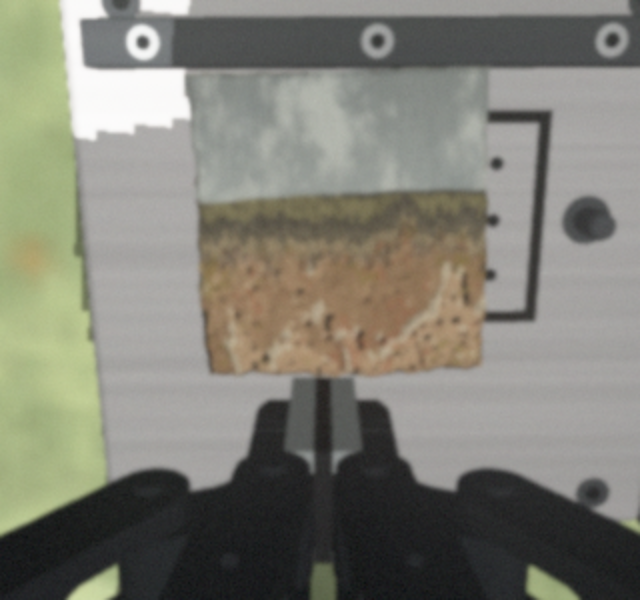

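The tile is nearly home: its far right corner is at the fence (crop 486,68), and the far left corner (188,74) still shows a slight gap. I'll nudge on, a little left of the middle.

```bash
python3 - <<'E'
from h import *
bot.movel(W(-48,23,23),rate=40); bot.movel(W(-48,29,23),rate=40); bot.sleep(.2)
r=bot.movel(W(-34,29,23),rate=8,guard=6)
print(r,F(),bot.get_wrist_force()); bot.sleep(.3); print(F(),bot.get_wrist_force())
w=snap("wrist"); save("w3",cv2.resize(w["frame"][100:300,220:440],None,fx=3,fy=3))
print(bot.get_time_s())
E
```

```text
True [-40.61  28.92  22.58] [-0.44366095  0.05456548  0.15470155]
[-41.4   28.88  22.19] [-0.2148754   0.09633125  0.06923883]
10.3833
```

View pics/w3.png

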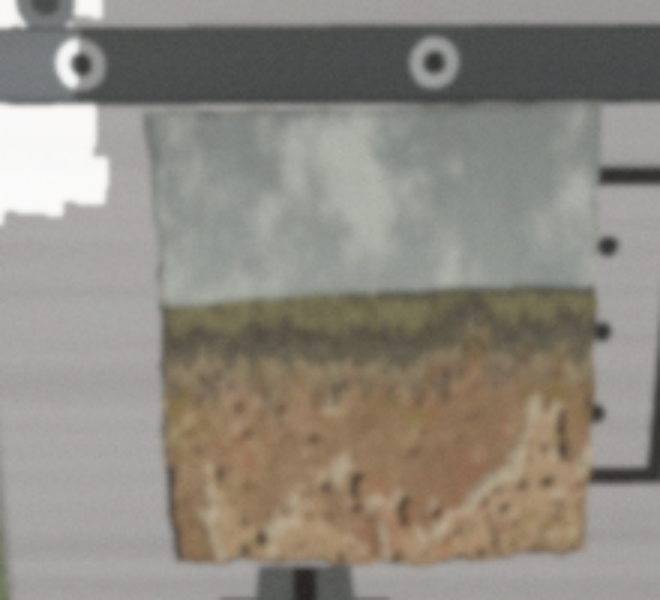

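A left gap of about 1 mm remains, roughly 1.4° off square: far left corner at crop (150,113), right at (598,103). I'll push nearer the left end, slower and slightly firmer.

```bash
python3 - <<'E'
from h import *
bot.movel(W(-46,29,23),rate=40); bot.movel(W(-46,38,23),rate=40); bot.sleep(.3)
f0=np.array(bot.get_wrist_force())
for k in range(14):
    x=-43.0+k*0.35
    r=bot.movel(W(x,38,23),rate=8,guard=9); bot.sleep(.05)
    f=RR.T@(np.array(bot.get_wrist_force())-f0)[:2]
    print(round(x,2),r,F(),f.round(2))
    if r or f[0]<-5: break
w=snap("wrist"); save("w4",cv2.resize(w["frame"][100:300,220:440],None,fx=3,fy=3))
print(bot.get_time_s())
E
```

```text
-43.0 False [-43.01  37.98  23.  ] [ 1.   -0.85]
-42.65 False [-42.66  38.02  22.99] [0.8  0.17]
-42.3 False [-42.25  37.99  23.  ] [ 0.5 -1.2]
-41.95 False [-41.93  38.    22.98] [-0.47 -1.01]
-41.6 False [-41.61  37.99  22.99] [ 0.44 -0.63]
-41.25 False [-41.24  38.01  23.01] [ 0.91 -0.15]
-40.9 False [-40.87  38.01  23.01] [ 0.47 -1.03]
-40.55 False [-40.54  38.02  22.99] [ 0.44 -0.38]
-40.2 False [-40.19  38.01  22.99] [ 0.28 -1.09]
-39.85 False [-40.12  37.99  22.97] [-0.11 -0.01]
-39.5 False [-40.08  37.98  22.95] [-1.52 -0.26]
-39.15 False [-39.6   38.08  22.93] [-2.46  0.93]
-38.8 False [-39.33  38.06  22.92] [-3.15  1.47]
-38.45 False [-39.29  38.06  22.91] [-4.02  2.13]
15.85
```

View pics/w4.png

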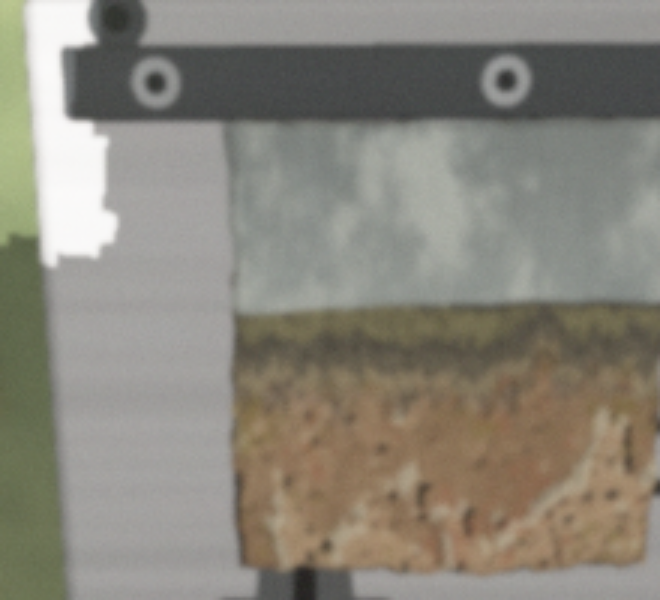

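The left end is now flush against the fence along row 118 of the crop. Next is one light check nudge at the middle, then the left-edge push.

```bash
cat >> h.py <<'E'
def steps(a,b,st,ax,lim,stop):
    a=np.array(a,float);b=np.array(b,float);n=int(np.ceil(np.linalg.norm(b-a)/st)); f0=RR.T@np.array(bot.get_wrist_force())[:2]
    for k in range(1,n+1):
        r=bot.movel(W(*(a+(b-a)*k/n)),rate=10,guard=stop); bot.sleep(.05)
        f=RR.T@np.array(bot.get_wrist_force())[:2]-f0
        if r or abs(f[ax])>lim: break
    print(r,k,n,F(),f.round(2),bot.get_time_s())
E
python3 - <<'E'
from h import *
bot.movel(W(-44,38,23),rate=40); bot.movel(W(-44,21,23),rate=60); bot.sleep(.2)
steps((-41,21,23),(-37.5,21,23),.4,0,3.5,9)
bot.movel(W(-50,21,23),rate=60); bot.movel(W(-50,21,60),rate=120)
bot.movel(W(0,74,60),rate=150); bot.movel(W(0,74,23.5),rate=80); bot.sleep(.3)
w=snap("wrist"); save("w5",cv2.resize(w["frame"][100:380,250:610],None,fx=2,fy=2)); print(F())
r=bot.movel(W(0,37.5,23.5),rate=15,guard=6); bot.sleep(.3)
print(r,F(),bot.get_wrist_force(),bot.get_time_s())
w=snap("wrist"); save("w6",cv2.resize(w["frame"][80:330,200:520],None,fx=2.4,fy=2.4))
E
```

```text
False 6 9 [-39.81  20.95  22.9 ] [-5.03 -0.22] 18.8167
[ 0.26 74.09 23.92]
False [1.000e-02 3.750e+01 2.349e+01] [-0.52018962  0.16128757 -0.24394039] 24.0917
```

View pics/w6.png

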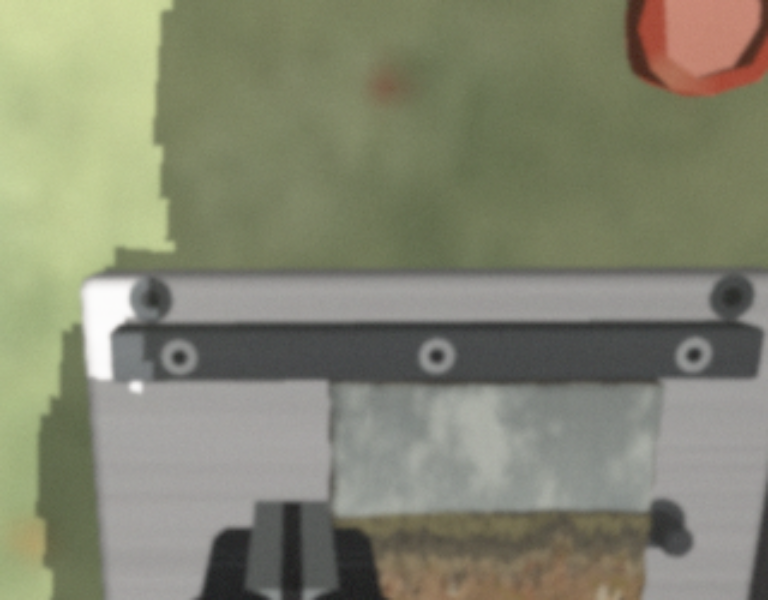

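The tile is flush along the fence (row 380), with its right edge almost at the pin (crop 650,525). I'll finish in fine steps.

```bash
python3 - <<'E'
from h import *
steps((0,37.2,23.5),(0,31,23.5),.4,1,4,9)
bot.movel(W(0,50,23.5),rate=60); bot.movel(W(0,50,90),rate=120)
bot.movel(W(-110,0,130),rate=200); bot.sleep(.3)
w=snap("wrist"); save("w7",cv2.resize(w["frame"][60:260,220:420],None,fx=3,fy=3)); 
import pickle; pickle.dump(w,open("w7.pkl","wb")); print(bot.get_time_s())
E
```

```text
False 11 16 [3.000e-02 3.375e+01 2.356e+01] [0.43 4.83] 27.4417
29.7083
```

View pics/w7.png

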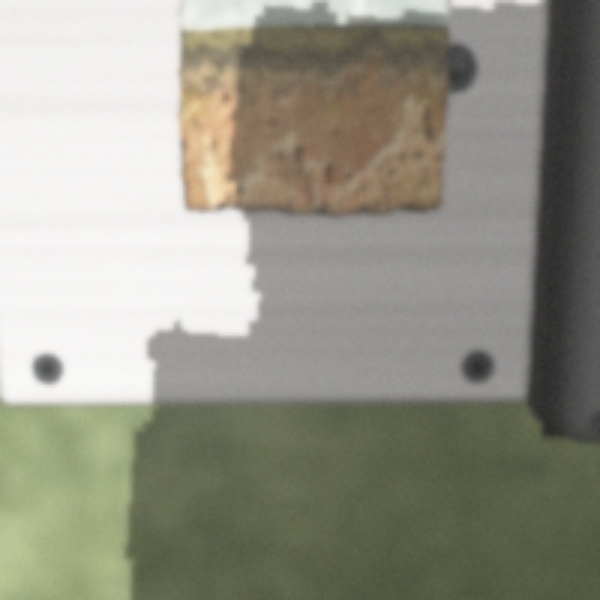

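The tile is against the pin (465,68) and its near edge is level (row 208). Next I'll view the fence part and the button in the same frame.

```bash
python3 - <<'E'
from h import *
import pickle
w=pickle.load(open("w7.pkl","rb")); save("w8",cv2.resize(w["frame"][0:150,230:450],None,fx=3.6,fy=3.6,interpolation=cv2.INTER_CUBIC))
hsv=cv2.cvtColor(w["frame"],cv2.COLOR_RGB2HSV); m=cv2.inRange(hsv,(70,120,40),(90,255,255)); n,l,st,c=cv2.connectedComponentsWithStats(m); print(st[1:][st[1:,4]>100],c[1:][st[1:,4]>100], proj(w,W(10,-90,61)))
E
```

```text
[[466  25  43  28 409]] [[486.79217604  36.        ]] [[487.83759908  50.7933557 ]]
```

View pics/w8.png

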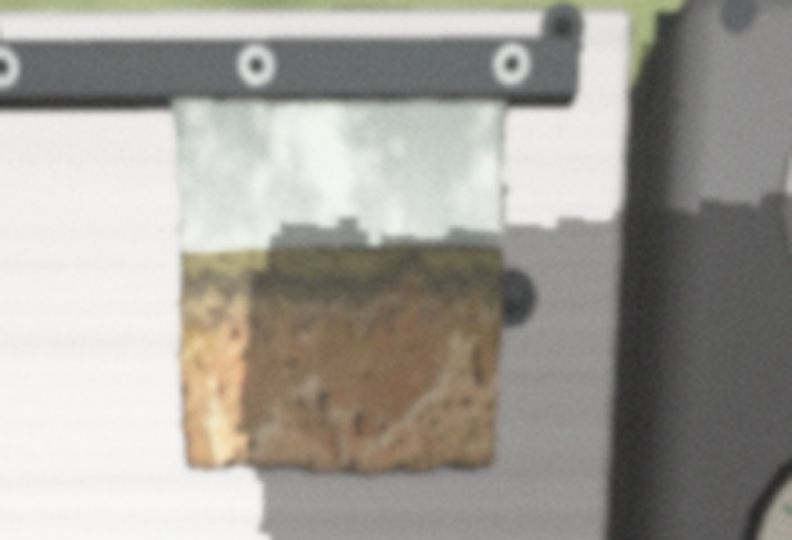

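Tile flush on fence and home on pin. Now the button.

```bash
python3 - <<'E'
from h import *
bot.movel(W(-60,-60,130),rate=200); bot.movel(W(10,-90,110),rate=200); bot.movel(W(10,-90,65),rate=80); bot.sleep(.3)
f0=bot.get_wrist_force()[2]
for k in range(28):
    r=bot.movel(W(10,-90,63-.5*k),rate=10,guard=15); bot.sleep(.05); f=bot.get_wrist_force()[2]-f0
    print(63-.5*k,round(float(F()[2]),2),round(float(f),1),end=' | ')
    if r or f>10: break
bot.sleep(.2); bot.movel(W(10,-90,120),rate=100)
bot.movel(W(-90,-40,150),rate=200); bot.sleep(.3)
w=snap("wrist"); save("w9",w["frame"][0:300]); print(bot.get_time_s(),F())
E
```

```text
63.0 62.93 0.6 | 62.5 62.49 -0.6 | 62.0 61.98 0.8 | 61.5 61.49 0.6 | 61.0 61.07 0.7 | 60.5 60.64 3.1 | 60.0 60.08 2.8 | 59.5 59.48 2.6 | 59.0 58.97 1.7 | 58.5 58.48 1.9 | 58.0 57.99 2.3 | 57.5 57.47 2.2 | 57.0 56.99 2.2 | 56.5 56.48 1.7 | 56.0 55.98 2.4 | 55.5 55.48 2.9 | 55.0 55.0 3.2 | 54.5 54.88 5.1 | 54.0 54.84 8.6 | 53.5 54.77 11.4 | 40.0 [-89.47 -40.34 149.71]
```

View pics/w9.png

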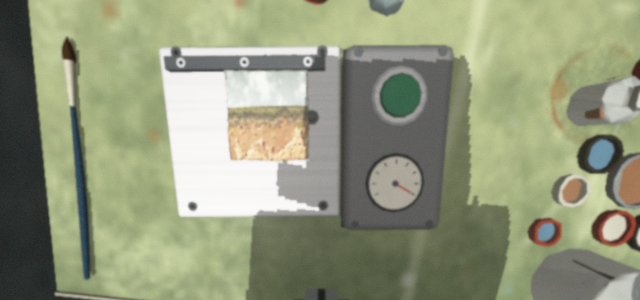

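The button is fully in: the press bottomed out at 54.8 mm and the gauge needle at (400,185) has swung. The tile is still on the fence (row 70) and the pin (312,117), and the arm is clear.

```bash
python3 -c "
from bench import bot
print(bot.sign_off())"
```

```text
the job is handed in; nothing more can be done
None
```

The tile is flush against the fence and home on the stop pin, the pump button is fully in, the jar, bottle and brush were not touched, and I handed the job in at about 40 s.

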